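# Set out the edge-finishing station on its outline pads

## Task

Get the edge-finishing station ready: put the dye bottle that stands out in the middle of the table among the pads, the round of beeswax, the sanding block and the wooden edge slicker each on the pale wooden pad whose dark outline has its shape and size, so that it covers its outline; the two long ones lie along their outline, either way round. Keep the bottle standing upright throughout, and let go of everything.

Things in the scene. Friction and masses are not known exactly. Their poses are not given: they have to be found in the camera images.
- bottle_center (a point): Small brown dye bottle with a black cap and a pale label, standing upright: round body 38 mm across up to about 55 mm high, narrow neck and cap (22 mm) above, 95 mm tall in all; it may lean by 3 degrees on its uneven foot. It stands among the pads (the bottles beside the lamp at the far left are others). Loose. Point on its axis half-way up (47.5 mm above its foot); z is its axis.
- wax_center (a point): Round of yellow beeswax lying flat: 48 mm across, 16 mm high. Loose. Point at its centre, 8 mm above its underside; z up.
- block_center (a point): Plain blue sanding block lying flat: 85 x 35 x 28 mm high. Loose. Point at its centre, 14 mm above its underside; x along its 85 mm length, z up.
- slicker_center (a point): Turned brown wooden edge slicker (a spindle with grooves and a pointed end, no metal on it; the tool with a red-brown handle and a steel shaft is another one and is not wanted) lying flat: 101 mm long, 22 mm wide, 16 mm high. Loose. Point at its centre, 8 mm above its underside; y along its length, z up.
- bottle_pad: Fixed pale wooden pad, 6 mm thick, round, 72 mm across; the dark outline inlaid on top is the smaller disc, 38 mm across: the bottle's foot. Origin at the centre of its underside (its top and the outline lie 6 mm higher), z up.
- wax_pad: Fixed pale wooden pad, 6 mm thick, round, 86 mm across; the dark outline inlaid on top is the larger disc, 48 mm across: the beeswax. Origin at the centre of its underside (its top and the outline lie 6 mm higher), z up.
- block_pad: Fixed pale wooden pad, 6 mm thick, oblong, 117 x 67 mm; the dark outline inlaid on top is the broad oblong, 85 x 35 mm: the sanding block. Origin at the centre of its underside (its top and the outline lie 6 mm higher), z up; x along the outline's 85 mm length.
- slicker_pad: Fixed pale wooden pad, 6 mm thick, oblong, 131 x 54 mm; the dark outline inlaid on top is the long narrow one with round ends, 101 x 22 mm: the slicker. Origin at the centre of its underside (its top and the outline lie 6 mm higher), z up; y along the outline's 101 mm length.
Mind the look-alikes: they are no part of the job. There is more than one size of the part that bears wax_center; the job needs the larger. What is shaped like the part that bears bottle_center but pink is not meant.

How it is judged:
At the end, for the whole second after the job is handed in: All four rest flat (bottle upright within 0.12 rad) on the top of their own pads, centred on their outlines within 12 mm, at the pad's height within 4 mm; block and slicker lie along their outlines within 0.22 rad, either way round; all at rest and released (horizontal distance between bottle_center and bottle_pad below 0.012 m and z of bottle_center in the frame of bottle_pad between 0.0495 and 0.0575 m and angle between each of bottle_center, wax_center, block_center, slicker_center's own z axis and vertical below 0.12 rad and linear speed of each of bottle, wax, block, slicker below 0.02 m/s and horizontal distance between wax_center and wax_pad below 0.012 m and z of wax_center in the frame of wax_pad between 0.01 and 0.018 m and horizontal distance between block_center and block_pad below 0.012 m and z of block_center in the frame of block_pad between 0.016 and 0.024 m and horizontal distance between slicker_center and slicker_pad below 0.012 m and z of slicker_center in the frame of slicker_pad between 0.01 and 0.018 m and angle between the x axis of block_center and the x axis of block_pad, either way round below 0.22 rad and angle between the y axis of slicker_center and the y axis of slicker_pad, either way round below 0.22 rad); the robot touches nothing.
It fails at once if the dye bottle is tipped over (angle between bottle_center's own z axis and vertical above 0.7 rad).
It also fails if it takes over 109 s, if anything falls off the work surface, if the arm or the gripper's body presses on something with over 40 N, if the wrist force passes 120 N, or if a joint passes its speed limit or range.

## Robot

A 7-joint arm with a two-finger parallel gripper is mounted at the origin on a cart in front of the work surface, level with it; the furniture and walls round the work are solid. World frame = base frame: x ahead of the robot, y to its left, z up, the work surface at z = 0. Lengths are in m, angles in rad, forces in N, time in s.
With the tool pointing down it reaches from about 0.425 to 0.975 m from the base axis. Payload 16.7 kg.
Tool frame: the origin (TCP) lies midway between the tips of the shut fingers; the grasp point (between the pads) lies arm.hold_point_z behind it (arm.hold_point_z is the distance from the TCP to the grasp point, in m); z points along the fingers, y is the line along which they close (so a half turn about z gives the same grasp; the last joint's range is limited). The gripper opens to 85 mm and grips with 20 to 120 N. Pads are 22 mm wide; open, the fingers measure 114 mm over their backs; the gripper's body (76 mm by 85 mm) begins 54 mm behind the grasp point. The pads swing forward as they close: fully open they stand 13 mm farther back than shut.
Start: joints at [-1.454, 0.426, 0.074, 1.606, -0.034, 1.111, -0.067], TCP at [0.177, 0.651, 0.231] pointing down, gripper open.
Joint ranges: [-2.85, 2.85], [-0.5, 2.14], [-1.23, 1.37], [0.21, 2.46], [-1.02, 4.16], [0.16, 2.05], [-2.73, 2.73]. Speed limits (rad/s): [1.89, 1.89, 2.39, 2.39, 3.01, 3.01, 3.01].

## Interface

Orientations are given as [roll, pitch, yaw] about the fixed x, y, z axes, in that order (R = Rz(yaw) Ry(pitch) Rx(roll)).
In Python, from plant import arm gives the robot as it stands.
- The arm moves only by the tool play_rows, never from a script. Its argument "plan" is a list of rows, each an object with "dp": the shift along the tool's x, y, z in cm, a list of three; "turn": the turn, a rotation vector about the tool's x, y, z in degrees, a list of three. A call has 1 to 12 rows; each row is the pose to reach, as a shift and turn from the pose commanded when the call began, along the tool's axes at that moment; what a row does not reach only later rows make up. A row lasts 1/10 s, in which the tool goes at most 50 mm and 8.59 degrees, less where a joint would pass 70% of its speed; a pose out of reach is approached as far as the arm can. A call with a gripper value outside its range is refused whole. "grip" is the closure in counts, from 0 (fully open) to 255 (shut), set as the call begins (left out, the last holds). The fingers move at their own pace and stop on an object; the grip force is fixed at half the most. Time passes only in rows, so rows that repeat a pose let the fingers close. It gives the time, the measured TCP pose, the force, the opening and the grip force at its end, in the units of the state.
- arm.read_state(): the state, without advancing time (a new reading comes with each control period).
- arm.read_camera(name): name is "scene" or "top"; returns a dict with "pixels" (384x512x3 uint8, red, green, blue), "fov_y" (degrees; the focal length in pixels is half the picture's height over the tangent of half this angle, whatever the lens; pixels are square), "cx", "cy" (the principal point, pixels), "k1" (the pictures are not rectified: a ray, as slopes to the right and down, at radius r is drawn at 1 + k1 r^2 times it, then the intrinsics apply), "world_from_camera" (4x4, takes a point from camera to world coordinates). Camera axes: x right, y up, looking along -z (the intrinsics and any distortion apply to the point x, -y, -z); pixel columns grow to the right and rows downward; lengths in m; the calibration is good to about 2 mm. A picture is of the moment at which its call begins. There is no depth.
- arm.close_job(): hands the job in; it is judged then, once.
The state is a dict: "time_s": time; "qpos": joint angles; "joint_velocities": joint speeds; "joint_torque": joint torques, N m; "position": TCP position; "ee_rot": TCP orientation; "wrist_force": force on the tool from outside, world axes, zero at the start; "moment": the same for the moment, N m; "finger_gap": finger opening in m; "finger_force": force on a finger pad.
Only numpy, scipy, OpenCV 4.12 (cv2) and the standard library are available. Lean on these libraries where they do the work, as an engineer would, in place of code of your own. Each camera call takes 0.05 s, during which the arm holds its last target. There are 200 camera calls.

## Working session

There is one attempt and no reset: what is moved stays moved. The work goes in short steps, Python scripts to look and compute and a tool call to move; the robot and the scene stay as the last step left them, time stands still between calls to the robot, and variables do not carry over. Pictures are saved under pics/ and viewed, at most 14 in all, crops included, and the job is handed in when it is done.

Besides the shell and the picture viewer there is one more tool, called as name(argument=value, ...) on one line, values as JSON. play_rows: Moves the arm, as the interface text tells. Its arguments: {"type":"object","properties":{"plan":{"type":"array"},"grip":{"type":"number"}},"required":["plan"]}

```bash
mkdir -p pics; cat > h.py <<'E'
import numpy as np,cv2
from plant import arm
def cam(n):
    c=arm.read_camera(n);im=np.asarray(c["pixels"]);c["f"]=im.shape[0]/2/np.tan(np.radians(c["fov_y"])/2);c["im"]=im[:,:,::-1].copy();return c
def K(c): return np.array([[c["f"],0,c["cx"]],[0,c["f"],c["cy"]],[0,0,1]])
def D(c): return np.array([c["k1"],0,0,0.])
def p2w(c,uv,z):
    n=cv2.undistortPoints(np.array(uv,float).reshape(-1,1,2),K(c),D(c)).reshape(-1,2)
    T=np.array(c["world_from_camera"]);d=np.c_[n[:,0],-n[:,1],-np.ones(len(n))]@T[:3,:3].T
    return T[:3,3]+d*((z-T[2,3])/d[:,2])[:,None]
def w2p(c,P):
    T=np.array(c["world_from_camera"]);q=(np.array(P,float).reshape(-1,3)-T[:3,3])@T[:3,:3]
    q=q*[1,-1,-1];return cv2.projectPoints(q,np.zeros(3),np.zeros(3),K(c),D(c))[0].reshape(-1,2)
E
python3 - <<'E'
from h import *
for n in("top","scene"):
    c=cam(n);cv2.imwrite(f"pics/{n}0.png",cv2.resize(c["im"],(800,600),interpolation=cv2.INTER_CUBIC));cv2.imwrite(f"pics/{n}0raw.png",c["im"])
    print(n,c["f"],c["k1"],np.round(c["world_from_camera"],3).tolist())
print(arm.hold_point_z,arm.read_state())
E
```

```text
top 455.79888619609216 0.024417487294125153 [[0.008, 0.998, -0.064, 0.421], [-1.0, 0.008, -0.001, -0.046], [-0.0, 0.064, 0.998, 1.234], [0.0, 0.0, 0.0, 1.0]]
scene 451.277308119188 -0.02080151464155984 [[-0.451, 0.567, -0.689, -0.276], [-0.892, -0.303, 0.335, 0.329], [-0.019, 0.766, 0.643, 0.771], [0.0, 0.0, 0.0, 1.0]]
0.0187 {'time_s': 0.1, 'qpos': array([-1.45449838,  0.42668067,  0.07382777,  1.60652425, -0.03409731,
        1.11080159, -0.06711241]), 'joint_velocities': array([-1.01906093e-03, -1.67718412e-03,  1.88915915e-03, -7.24712553e-04,
        3.05457960e-04, -8.29700727e-08,  1.41960483e-04]), 'joint_torque': array([ 7.05296552e-03, -9.51536322e+01,  3.77125293e+00, -4.64419520e+01,
        1.95543375e-02,  6.49073496e-03, -5.19233680e-06]), 'position': array([0.17722351, 0.65094585, 0.23068066]), 'ee_rot': array([-3.14043958e+00,  7.38309836e-05,  2.87577546e+00]), 'wrist_force': array([0.84480476, 0.98027199, 0.38527022]), 'moment': array([ 0.02318624, -0.02004784,  0.04641583]), 'finger_force': 0.0, 'finger_gap': 0.08536454901462437}
```

View pics/top0.png

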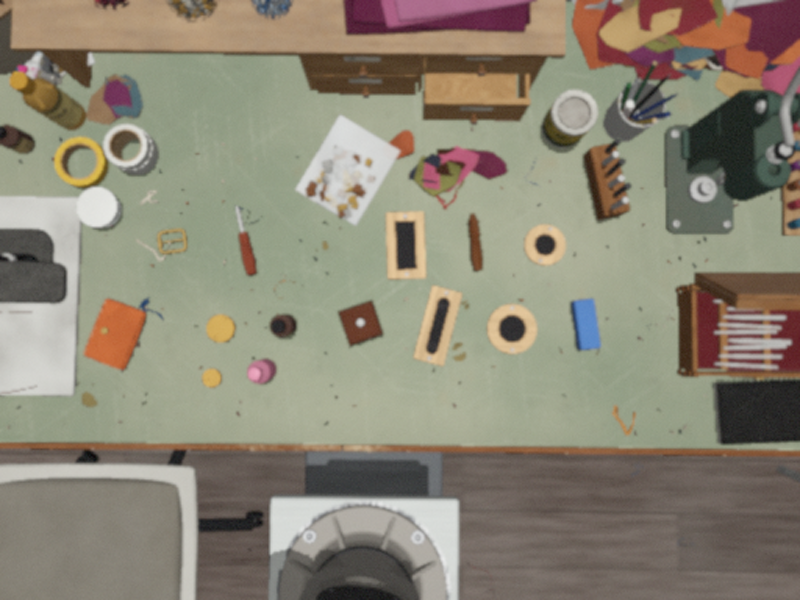

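View pics/scene0.png

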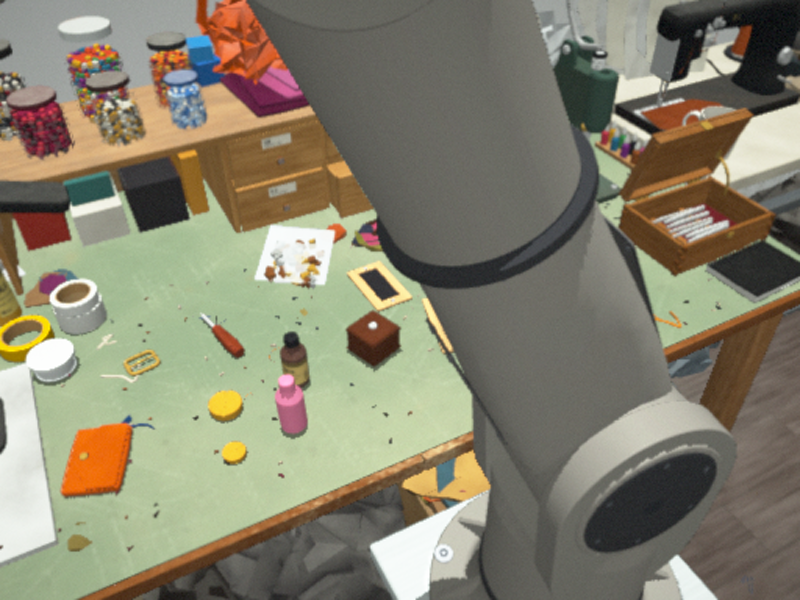

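Top view (800×600 coordinates):
- **Pads:** block pad (406,245), slicker pad (438,325), bottle pad with the smaller disc (545,245), wax pad with the larger disc (512,329).
- **Bottle candidates:** brown (283,325), pink (260,372), and the far-left ones. I want the brown one.
- **Wax candidates:** (220,328) is the larger and (212,378) the smaller. I want the larger.
- **Slicker candidates:** the all-brown spindle at (475,242) has no metal. The tool at (246,250) has a steel shaft, so it is not wanted.
- **Block:** blue (586,325).

Next I measure these and confirm them in one crop.

```bash
cat > m.py <<'E'
from h import *
def seg(c,uv8,z,kind,win=45):
    """centre, long axis yaw (deg), size(mm) of the blob nearest uv8 (800x600 coords) seen at height z"""
    u,v=np.array(uv8)/1.5625; im=c["im"]; x0,y0=max(0,int(u-win)),max(0,int(v-win)); w=im[y0:y0+2*win,x0:x0+2*win]
    S=6; w=cv2.resize(w,None,fx=S,fy=S,interpolation=cv2.INTER_CUBIC)
    h=cv2.cvtColor(w,cv2.COLOR_BGR2HSV); H,Sa,V=[h[...,i].astype(int) for i in range(3)]
    m={"dark":V<110,"yellow":(H>12)&(H<32)&(Sa>150)&(V>120),"blue":(H>95)&(H<130)&(Sa>110),"brown":((H<18)|(H>170))&(Sa>90)&(V<170),
       "pad":((H>8)&(H<25)&(Sa>50)&(V>150))|(V<110),"bottle":V<115}[kind].astype(np.uint8)
    n,l,st,ce=cv2.connectedComponentsWithStats(m); t=np.array([u-x0,v-y0])*S
    k=1+np.argmin([np.hypot(*(ce[i]-t))-(0 if st[i,4]>1200 else -1e6) for i in range(1,n)])
    p=np.argwhere(l==k)[:,::-1]; p=(p+.5)/S-.5+[x0,y0]
    W=p2w(c,p,z)[:,:2].astype(np.float32); (cx,cy),(a,b),th=cv2.minAreaRect(W)
    C,s,vt=np.linalg.svd(W-W.mean(0),full_matrices=False)
    return np.array([cx,cy]),W.mean(0),np.degrees(np.arctan2(vt[0,1],vt[0,0]))%180,sorted([a*1e3,b*1e3])
E
python3 - <<'E'
from m import *
c=cam("top")
for n,uv,z,k in [("blockpad",(406,245),.006,"dark"),("slickpad",(438,325),.006,"dark"),("botpad",(545,245),.006,"dark"),("waxpad",(512,329),.006,"dark"),
 ("wax",(220,328),.008,"yellow"),("waxsmall",(212,378),.006,"yellow"),("block",(586,325),.014,"blue"),("slicker",(475,242),.008,"brown"),("bottle",(283,325),.05,"bottle")]:
    a,b,t,s=seg(c,uv,z,k,28); print(n,a.round(4),b.round(4),round(t,1),np.round(s,1))
im=c["im"]; cv2.imwrite("pics/crop.png",cv2.resize(im[145:255,125:400],None,fx=2.9,fy=2.9,interpolation=cv2.INTER_CUBIC))
# cap: dark
E
```

```text
blockpad [ 0.5819 -0.0667] [ 0.5821 -0.0666] 2.4 [31.3 81.1]
slickpad [ 0.4428 -0.1229] [ 0.4428 -0.1228] 165.5 [18.4 96.2]
botpad [ 0.5848 -0.3082] [ 0.5848 -0.3082] 11.0 [32.  32.3]
waxpad [ 0.4392 -0.2509] [ 0.4389 -0.2508] 179.2 [42.1 42.5]Traceback (most recent call last):
  File "<stdin>", line 5, in <module>
  File "m.py", line 10, in seg
    k=1+np.argmin([np.hypot(*(ce[i]-t))-(0 if st[i,4]>1200 else -1e6) for i in range(1,n)])
        ~~~~~~~~~^^^^^^^^^^^^^^^^^^^^^^^^^^^^^^^^^^^^^^^^^^^^^^^^^^^^^^^^^^^^^^^^^^^^^^^^^^
    return _wrapfunc(a, 'argmin', axis=axis, out=out, **kwds)
    return _wrapit(obj, method, *args, **kwds)
    result = getattr(arr, method)(*args, **kwds)
ValueError: attempt to get argmin of an empty sequence
```

```bash
sed -i 's/"yellow":.*(V>120),"blue"/"yellow":(H>12)\&(H<35)\&(Sa>105)\&(V>100),"blue"/; s/Sa>110),"brown"/Sa>90),"brown"/' m.py
python3 - <<'E'
from m import *
c=cam("top"); im=c["im"]
cv2.imwrite("pics/crop.png",cv2.resize(im[135:255,125:400],None,fx=2.9,fy=2.9,interpolation=cv2.INTER_CUBIC))
for n,uv,z,k in [("wax",(220,328),.008,"yellow"),("waxsmall",(212,378),.006,"yellow"),("block",(586,325),.014,"blue"),("slicker",(475,242),.008,"brown"),("bottle",(283,325),.05,"bottle")]:
    h=cv2.cvtColor(im,cv2.COLOR_BGR2HSV)[int(uv[1]/1.5625),int(uv[0]/1.5625)]
    try: a,b,t,s=seg(c,uv,z,k,28); print(n,h,a.round(4),b.round(4),round(t,1),np.round(s,1))
    except Exception as e: print(n,h,"fail")
E
```

```text
wax [ 21 138 212] [0.4352 0.2497] [0.4349 0.2499] 77.0 [45.5 48.2]
waxsmall [ 21 141 211] [0.3502 0.2636] [0.3503 0.2634] 92.7 [30.2 31.5]
block [107 140 199] [ 0.447 -0.375] [ 0.4469 -0.3751] 7.7 [38.4 83.8]
slicker [ 11 166 106] [ 0.5875 -0.1873] [ 0.5852 -0.1871] 5.6 [18.1 97.8]
bottle [165  13  39] [0.4387 0.1362] [0.439  0.1354] 86.6 [40.2 44. ]
```

View pics/crop.png

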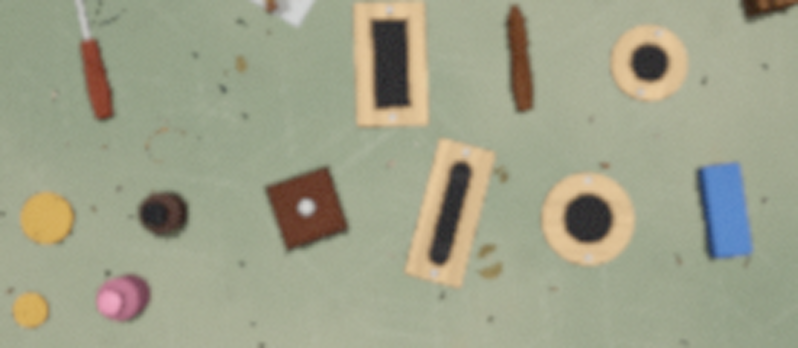

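The crop confirms the targets:
- **Bottle:** brown body with its cap at crop (156,214). The pink one at (122,298) is not meant.
- **Wax:** the larger round is at (46,217) and measures about 47 mm. The other measures 31 mm.
- **Slicker:** all-wood spindle at (519,58).
- **Block:** blue, at (726,210).

The sizes agree with the ones given.

```bash
cat > go.py <<'E'
import sys
from plant import arm
import numpy as np
from scipy.spatial.transform import Rotation as R
s=arm.read_state(); Rm=R.from_euler("xyz",s["ee_rot"])
x,y,z,yaw=map(float,sys.argv[1:5])
print("dp cm",(Rm.inv().apply(np.array([x,y,z])-s["position"])*100).round(2),"turn",np.degrees((Rm.inv()*R.from_euler("xyz",[np.pi,0,np.radians(yaw)])).as_rotvec()).round(1))
print(s["time_s"],s["position"].round(4),np.degrees(s["ee_rot"]).round(2))
E
python3 - <<'E'
from m import *
t=cam("top");s=cam("scene")
# bottle: cap centre top view, and model check in both views
print("cap@.095",p2w(t,[(178.5,208.5)],.09))
def mask(c,P,r=((0,.019),(.055,.019),(.075,.011),(.095,.011))):
    a=np.linspace(0,6.283,40); pts=np.array([[P[0]+rr*np.cos(k),P[1]+rr*np.sin(k),z] for z,rr in r for k in a]); p=w2p(c,pts)
    return p
for P in [(.437,.128),(.437,.132),(.437,.136)]:
  for c,n in((t,"t"),(s,"s")):
    p=mask(c,P); print(P,n,p.min(0).round(1),p.max(0).round(1))
g=cv2.cvtColor(t["im"],cv2.COLOR_BGR2GRAY); print("top row",g[208,168:196].tolist(),"\ncol",g[196:222,181].tolist())
g=cv2.cvtColor(s["im"],cv2.COLOR_BGR2GRAY); print("scene row y238",g[236,172:204].tolist(),"\ncol",g[206:256,189].tolist())
E
python3 go.py .435 .2495 .12 164.8
```

```text
cap@.095 [[0.43808975 0.13612383 0.09      ]]
(0.437, 0.128) t [176.4 201.8] [193.8 216.5]
(0.437, 0.128) s [183.8 210.2] [202.7 249.3]
(0.437, 0.132) t [174.9 201.8] [192.3 216.5]
(0.437, 0.132) s [182.1 210.7] [201.1 249.9]
(0.437, 0.136) t [173.3 201.8] [190.9 216.5]
(0.437, 0.136) s [180.5 211.3] [199.6 250.5]
top row [161, 158, 152, 148, 126, 85, 51, 39, 44, 39, 47, 48, 40, 37, 43, 62, 67, 66, 65, 52, 44, 82, 134, 156, 161, 160, 161, 161] 
col [160, 159, 161, 156, 145, 112, 82, 73, 70, 55, 45, 38, 37, 38, 42, 46, 51, 61, 68, 76, 104, 142, 160, 165, 169, 167]
scene row y238 [187, 187, 185, 187, 187, 189, 189, 184, 172, 119, 94, 102, 115, 126, 132, 134, 142, 143, 144, 143, 140, 140, 136, 123, 113, 125, 182, 186, 183, 186, 184, 183] 
col [125, 164, 178, 181, 180, 179, 148, 94, 60, 56, 51, 39, 26, 27, 25, 34, 57, 61, 64, 71, 82, 86, 87, 86, 75, 66, 75, 76, 84, 128, 143, 143, 141, 139, 135, 138, 132, 142, 145, 146, 149, 156, 157, 137, 159, 169, 173, 174, 173, 175]
dp cm [-35.42 -31.98  11.12] turn [-0.  0. -0.]
0.3 [0.1773 0.6511 0.2311] [-179.97    0.    164.77]
```

play_rows(plan=[{"dp": [-35.4, -32.0, 11.1], "turn": [0, 0, 0]}, {"dp": [-35.4, -32.0, 11.1], "turn": [0, 0, 0]}, {"dp": [-35.4, -32.0, 11.1], "turn": [0, 0, 0]}, {"dp": [-35.4, -32.0, 11.1], "turn": [0, 0, 0]}, {"dp": [-35.4, -32.0, 11.1], "turn": [0, 0, 0]}, {"dp": [-35.4, -32.0, 11.1], "turn": [0, 0, 0]}, {"dp": [-35.4, -32.0, 11.1], "turn": [0, 0, 0]}, {"dp": [-35.4, -32.0, 11.1], "turn": [0, 0, 0]}, {"dp": [-35.4, -32.0, 11.1], "turn": [0, 0, 0]}, {"dp": [-35.4, -32.0, 11.1], "turn": [0, 0, 0]}, {"dp": [-35.4, -32.0, 11.1], "turn": [0, 0, 0]}, {"dp": [-35.4, -32.0, 11.1], "turn": [0, 0, 0]}], grip=0)

```text
time_s: 1.5
position: [0.4352, 0.2488, 0.1202]
ee_rot: [-3.141, -0.0, 2.874]
wrist_force: [-0.6, 0.2, -0.5]
finger_gap: 0.0857
finger_force: 0.0
```

```bash
python3 go.py .435 .2495 .005 164.8
```

```text
dp cm [ 0.03  0.07 11.52] turn [-0.  -0.  -0.2]
1.5 [0.4352 0.2488 0.1202] [-1.7999e+02 -1.0000e-02  1.6465e+02]
```

play_rows(plan=[{"dp": [0, 0.1, 5], "turn": [0, 0, 0]}, {"dp": [0, 0.1, 9], "turn": [0, 0, 0]}, {"dp": [0, 0.1, 11], "turn": [0, 0, 0]}, {"dp": [0, 0.1, 11.6], "turn": [0, 0, 0]}, {"dp": [0, 0.1, 11.6], "turn": [0, 0, 0]}, {"dp": [0, 0.1, 11.6], "turn": [0, 0, 0]}])

```text
time_s: 2.1
position: [0.4355, 0.2514, 0.0054]
ee_rot: [3.14, 0.001, 2.876]
wrist_force: [0.5, 0.2, -0.2]
finger_gap: 0.0851
finger_force: 0.0
```

play_rows(plan=[{"dp": [0, 0, 0], "turn": [0, 0, 0]}, {"dp": [0, 0, 0], "turn": [0, 0, 0]}, {"dp": [0, 0, 0], "turn": [0, 0, 0]}, {"dp": [0, 0, 0], "turn": [0, 0, 0]}, {"dp": [0, 0, 0], "turn": [0, 0, 0]}, {"dp": [0, 0, 0], "turn": [0, 0, 0]}, {"dp": [0, 0, 0], "turn": [0, 0, 0]}, {"dp": [0, 0, 0], "turn": [0, 0, 0]}], grip=255)

```text
time_s: 2.9
position: [0.4355, 0.2508, 0.0055]
ee_rot: [3.14, 0.0, 2.876]
wrist_force: [-4.3, -1.5, 23.0]
finger_gap: 0.0442
finger_force: 57.5
```

play_rows(plan=[{"dp": [0, 0, -1], "turn": [0, 0, 0]}, {"dp": [0, 0, -4], "turn": [0, 0, 0]}, {"dp": [0, 0, -9], "turn": [0, 0, 0]}, {"dp": [0, 0, -12], "turn": [0, 0, 0]}, {"dp": [0, 0, -12], "turn": [0, 0, 0]}, {"dp": [0, 0, -12], "turn": [0, 0, 0]}])

```text
time_s: 3.5
position: [0.4353, 0.2508, 0.1252]
ee_rot: [3.14, 0.001, 2.876]
wrist_force: [0.0, 0.1, -1.2]
finger_gap: 0.0439
finger_force: 61.4
```

```bash
python3 - <<'E'
from h import *
t=cam("top");s=cam("scene")
p=w2p(s,[(.4355,.251,.12)])[0].astype(int); q=w2p(t,[(.4355,.251,.12)])[0].astype(int);print(p,q)
f=lambda im,p:cv2.resize(im[max(0,p[1]-45):max(0,p[1]-45)+90,max(0,p[0]-60):max(0,p[0]-60)+120][:90,:120],(400,300),interpolation=cv2.INTER_CUBIC)
cv2.imwrite("pics/g1.png",np.hstack([f(s["im"],p),f(t["im"],q)]))
E
python3 go.py .439 -.251 .126 164.8
```

```text
[133 224] [129 208]
dp cm [-13.59 -48.24  -0.19] turn [-0. -0. -0.]
3.6 [0.4346 0.2502 0.1237] [-1.7995e+02 -4.0000e-02  1.6477e+02]
```

View pics/g1.png

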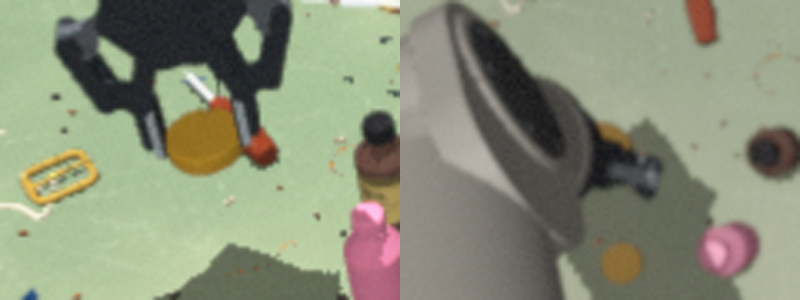

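play_rows(plan=[{"dp": [0, 0, -5], "turn": [0, 0, 0]}, {"dp": [-0.5, -2, -7], "turn": [0, 0, 0]}, {"dp": [-13.6, -48.2, -7], "turn": [0, 0, 0]}, {"dp": [-13.6, -48.2, -7], "turn": [0, 0, 0]}, {"dp": [-13.6, -48.2, -7], "turn": [0, 0, 0]}, {"dp": [-13.6, -48.2, -7], "turn": [0, 0, 0]}, {"dp": [-13.6, -48.2, -7], "turn": [0, 0, 0]}, {"dp": [-13.6, -48.2, -7], "turn": [0, 0, 0]}, {"dp": [-13.6, -48.2, -7], "turn": [0, 0, 0]}, {"dp": [-13.6, -48.2, -7], "turn": [0, 0, 0]}, {"dp": [-13.6, -48.2, -7], "turn": [0, 0, 0]}, {"dp": [-13.6, -48.2, -7], "turn": [0, 0, 0]}])

```text
time_s: 4.8
position: [0.4384, -0.2539, 0.1935]
ee_rot: [-3.14, -0.001, 2.873]
wrist_force: [1.8, 0.2, 0.3]
finger_gap: 0.0441
finger_force: 61.8
```

play_rows(plan=[{"dp": [0, 0, 0], "turn": [0, 0, 0]}, {"dp": [0, 0, 0], "turn": [0, 0, 0]}, {"dp": [0, 0, 0], "turn": [0, 0, 0]}])

```text
time_s: 5.1
position: [0.4394, -0.2493, 0.1936]
ee_rot: [3.142, -0.002, 2.877]
wrist_force: [0.6, -0.3, -1.1]
finger_gap: 0.0438
finger_force: 61.8
```

```bash
python3 - <<'E'
from h import *
t=cam("top")
cv2.imwrite("pics/g2.png",cv2.resize(t["im"][120:300,200:440],(800,600),interpolation=cv2.INTER_CUBIC))
E
python3 go.py .439 -.251 .0125 164.8
```

```text
dp cm [-1.000e-02 -1.900e-01  1.813e+01] turn [ 0.  -0.1  0.1]
5.15 [ 0.4396 -0.2492  0.1938] [ 1.7999e+02 -6.0000e-02  1.6485e+02]
```

View pics/g2.png

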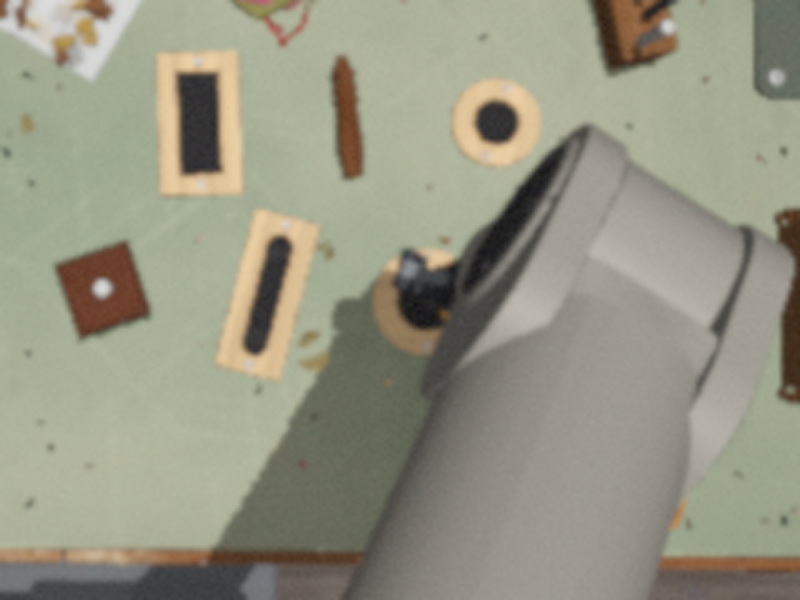

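The arm and gripper are over the wax pad at picture (430,300). The other pads and the slicker have not moved.

play_rows(plan=[{"dp": [0, -0.1, 5], "turn": [0, 0, 0]}, {"dp": [0, -0.1, 10], "turn": [0, 0, 0]}, {"dp": [0, -0.1, 14], "turn": [0, 0, 0]}, {"dp": [0, -0.1, 16.5], "turn": [0, 0, 0]}, {"dp": [0, -0.1, 17.5], "turn": [0, 0, 0]}, {"dp": [0, -0.1, 18.1], "turn": [0, 0, 0]}, {"dp": [0, -0.1, 18.1], "turn": [0, 0, 0]}, {"dp": [0, -0.1, 18.1], "turn": [0, 0, 0]}, {"dp": [0, -0.1, 18.1], "turn": [0, 0, 0]}])

```text
time_s: 6.05
position: [0.4402, -0.2514, 0.0144]
ee_rot: [3.142, 0.002, 2.876]
wrist_force: [-0.6, 0.1, -0.0]
finger_gap: 0.0439
finger_force: 61.8
```

play_rows(plan=[{"dp": [0, 0, 0], "turn": [0, 0, 0]}, {"dp": [0, 0, 0], "turn": [0, 0, 0]}, {"dp": [0, 0, 0], "turn": [0, 0, 0]}, {"dp": [0, 0, 0], "turn": [0, 0, 0]}, {"dp": [0, 0, 0], "turn": [0, 0, 0]}, {"dp": [0, 0, 0], "turn": [0, 0, 0]}, {"dp": [0, 0, -5], "turn": [0, 0, 0]}, {"dp": [0, 0, -10], "turn": [0, 0, 0]}, {"dp": [0, 0, -15], "turn": [0, 0, 0]}, {"dp": [0, 0, -15], "turn": [0, 0, 0]}, {"dp": [0, 0, -15], "turn": [0, 0, 0]}], grip=0)

```text
time_s: 7.15
position: [0.4401, -0.2511, 0.1643]
ee_rot: [3.141, 0.003, 2.876]
wrist_force: [0.6, 0.3, -1.1]
finger_gap: 0.0854
finger_force: 0.0
```

```bash
python3 go.py .586 -.187 .15 185.6
```

```text
dp cm [-12.4   10.01   1.47] turn [  0.    0.2 -20.8]
7.15 [ 0.4401 -0.2511  0.1643] [1.7995e+02 1.4000e-01 1.6480e+02]
```

play_rows(plan=[{"dp": [-12.4, 10.0, 1.5], "turn": [0, 0, -20.8]}, {"dp": [-12.4, 10.0, 1.5], "turn": [0, 0, -20.8]}, {"dp": [-12.4, 10.0, 1.5], "turn": [0, 0, -20.8]}, {"dp": [-12.4, 10.0, 1.5], "turn": [0, 0, -20.8]}, {"dp": [-12.4, 10.0, 1.5], "turn": [0, 0, -20.8]}, {"dp": [-12.4, 10.0, 1.5], "turn": [0, 0, -20.8]}, {"dp": [-12.4, 10.0, 1.5], "turn": [0, 0, -20.8]}])

```text
time_s: 7.85
position: [0.5838, -0.1885, 0.1479]
ee_rot: [3.142, -0.001, -3.047]
wrist_force: [0.7, -0.6, 1.3]
finger_gap: 0.0854
finger_force: 0.0
```

```bash
python3 go.py .587 -.187 .0055 185.6
python3 - <<'E'
from m import *
c=cam("top")
for uv,z,k in [((512,329),.014,"yellow")]:
    try: print(seg(c,uv,z,k,28))
    except Exception as e: print("x")
E
```

```text
dp cm [-0.35  0.11 14.24] turn [ 0.  -0.1 -0.2]
7.85 [ 0.5838 -0.1885  0.1479] [ 1.8000e+02 -7.0000e-02 -1.7456e+02]
x
```

play_rows(plan=[{"dp": [-0.1, 0, 5], "turn": [0, 0, 0]}, {"dp": [-0.1, 0, 10], "turn": [0, 0, 0]}, {"dp": [-0.1, 0, 13], "turn": [0, 0, 0]}, {"dp": [-0.1, 0, 14.3], "turn": [0, 0, 0]}, {"dp": [-0.1, 0, 14.3], "turn": [0, 0, 0]}, {"dp": [-0.1, 0, 14.3], "turn": [0, 0, 0]}])

```text
time_s: 8.5
position: [0.5869, -0.188, 0.0068]
ee_rot: [-3.141, 0.002, -3.045]
wrist_force: [-0.5, -0.4, 1.0]
finger_gap: 0.0854
finger_force: 0.0
```

play_rows(plan=[{"dp": [0, 0, 0], "turn": [0, 0, 0]}, {"dp": [0, 0, 0], "turn": [0, 0, 0]}, {"dp": [0, 0, 0], "turn": [0, 0, 0]}, {"dp": [0, 0, 0], "turn": [0, 0, 0]}, {"dp": [0, 0, 0], "turn": [0, 0, 0]}, {"dp": [0, 0, 0], "turn": [0, 0, 0]}, {"dp": [0, 0, 0], "turn": [0, 0, 0]}, {"dp": [0, 0, 0], "turn": [0, 0, 0]}, {"dp": [0, 0, 0], "turn": [0, 0, 0]}, {"dp": [0, 0, 0], "turn": [0, 0, 0]}], grip=255)

```text
time_s: 9.5
position: [0.5865, -0.1873, 0.006]
ee_rot: [3.141, 0.001, -3.044]
wrist_force: [-3.2, 0.9, 10.6]
finger_gap: 0.0189
finger_force: 58.7
```

play_rows(plan=[{"dp": [0, 0, -1], "turn": [0, 0, 0]}, {"dp": [0, 0, -4], "turn": [0, 0, 0]}, {"dp": [0, 0, -9], "turn": [0, 0, 0]}, {"dp": [0, 0, -13], "turn": [0, 0, 0]}, {"dp": [0, 0, -13], "turn": [0, 0, 0]}, {"dp": [0, 0, -13], "turn": [0, 0, 0]}])

```text
time_s: 10.1
position: [0.5868, -0.1872, 0.1366]
ee_rot: [-3.141, 0.002, -3.044]
wrist_force: [-0.6, 1.2, -1.7]
finger_gap: 0.0188
finger_force: 59.3
```

```bash
python3 go.py .443 -.123 .13 165.5
python3 - <<'E'
from h import *
t=cam("top");s=cam("scene")
p=w2p(s,[(.587,-.187,.135)])[0].astype(int); q=w2p(t,[(.51,-.22,.0)])[0].astype(int);print(p,q)
f=lambda im,p:cv2.resize(im[max(0,p[1]-60):max(0,p[1]-60)+120,max(0,p[0]-80):max(0,p[0]-80)+160],(400,300),interpolation=cv2.INTER_CUBIC)
cv2.imwrite("pics/g3.png",np.hstack([f(s["im"],p),f(t["im"],q)]))
E
```

```text
dp cm [13.68  7.79  0.63] turn [ 0.   0.1 20.1]
10.1 [ 0.5868 -0.1872  0.1366] [-1.7999e+02  1.2000e-01 -1.7442e+02]
[281 128] [315 183]
```

View pics/g3.png

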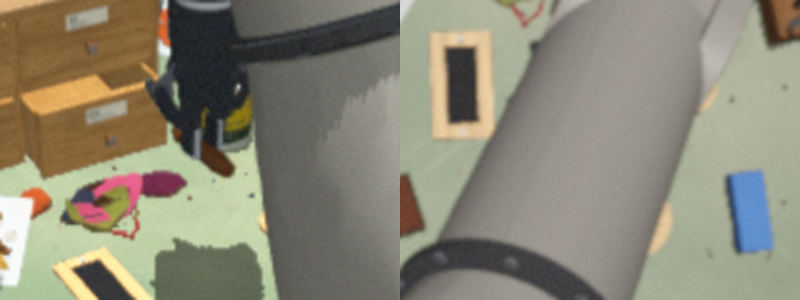

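Left half: the slicker is in the fingers at (215,160). Now to its pad.

play_rows(plan=[{"dp": [13.7, 7.8, 0], "turn": [0, 0, 20.1]}, {"dp": [13.7, 7.8, 0], "turn": [0, 0, 20.1]}, {"dp": [13.7, 7.8, 0], "turn": [0, 0, 20.1]}, {"dp": [13.7, 7.8, 0], "turn": [0, 0, 20.1]}, {"dp": [13.7, 7.8, 0], "turn": [0, 0, 20.1]}, {"dp": [13.7, 7.8, 0], "turn": [0, 0, 20.1]}, {"dp": [13.7, 7.8, 0], "turn": [0, 0, 20.1]}, {"dp": [13.7, 7.8, 0], "turn": [0, 0, 20.1]}])

```text
time_s: 11.0
position: [0.443, -0.1236, 0.1351]
ee_rot: [-3.141, -0.0, 2.887]
wrist_force: [-0.9, 0.0, -0.7]
finger_gap: 0.0197
finger_force: 59.3
```

```bash
python3 go.py .443 -.123 .013 165.5
```

```text
dp cm [1.000e-02 7.000e-02 1.221e+01] turn [-0.1 -0.  -0.1]
11.0 [ 0.443  -0.1236  0.1351] [-1.7994e+02 -1.0000e-02  1.6544e+02]
```

play_rows(plan=[{"dp": [0, 0, 5], "turn": [0, 0, 0]}, {"dp": [0, 0, 9], "turn": [0, 0, 0]}, {"dp": [0, 0, 11], "turn": [0, 0, 0]}, {"dp": [0, 0, 11.8], "turn": [0, 0, 0]}, {"dp": [0, 0, 12.2], "turn": [0, 0, 0]}, {"dp": [0, 0, 12.2], "turn": [0, 0, 0]}, {"dp": [0, 0, 12.2], "turn": [0, 0, 0]}])

```text
time_s: 11.7
position: [0.4431, -0.1231, 0.0142]
ee_rot: [3.141, 0.001, 2.888]
wrist_force: [-0.7, 0.7, -0.6]
finger_gap: 0.019
finger_force: 59.3
```

play_rows(plan=[{"dp": [0, 0, 0], "turn": [0, 0, 0]}, {"dp": [0, 0, 0], "turn": [0, 0, 0]}, {"dp": [0, 0, 0], "turn": [0, 0, 0]}, {"dp": [0, 0, 0], "turn": [0, 0, 0]}, {"dp": [0, 0, 0], "turn": [0, 0, 0]}, {"dp": [0, 0, 0], "turn": [0, 0, 0]}, {"dp": [0, 0, -5], "turn": [0, 0, 0]}, {"dp": [0, 0, -10], "turn": [0, 0, 0]}, {"dp": [0, 0, -15], "turn": [0, 0, 0]}, {"dp": [0, 0, -15], "turn": [0, 0, 0]}, {"dp": [0, 0, -15], "turn": [0, 0, 0]}], grip=0)

```text
time_s: 12.8
position: [0.443, -0.1224, 0.1642]
ee_rot: [3.14, 0.002, 2.889]
wrist_force: [-0.4, 0.3, 0.3]
finger_gap: 0.0852
finger_force: 0.0
```

```bash
python3 go.py .447 -.375 .16 187.7
```

```text
dp cm [ -6.7  -24.36   0.39] turn [  0.1   0.2 -22.2]
12.8 [ 0.443  -0.1224  0.1642] [1.7989e+02 1.3000e-01 1.6552e+02]
```

play_rows(plan=[{"dp": [-6.7, -24.4, 0], "turn": [0, 0, -22.2]}, {"dp": [-6.7, -24.4, 0], "turn": [0, 0, -22.2]}, {"dp": [-6.7, -24.4, 0], "turn": [0, 0, -22.2]}, {"dp": [-6.7, -24.4, 0], "turn": [0, 0, -22.2]}, {"dp": [-6.7, -24.4, 0], "turn": [0, 0, -22.2]}, {"dp": [-6.7, -24.4, 0], "turn": [0, 0, -22.2]}, {"dp": [-6.7, -24.4, 0], "turn": [0, 0, -22.2]}, {"dp": [-6.7, -24.4, 0], "turn": [0, 0, -22.2]}, {"dp": [-6.7, -24.4, 0], "turn": [0, 0, -22.2]}])

```text
time_s: 13.7
position: [0.4456, -0.3748, 0.162]
ee_rot: [3.14, -0.002, -3.007]
wrist_force: [0.8, 0.6, -0.6]
finger_gap: 0.0855
finger_force: 0.0
```

```bash
python3 go.py .447 -.375 .008 187.7
```

```text
dp cm [-0.16 -0.06 15.4 ] turn [ 0.1 -0.1 -0. ]
13.7 [ 0.4456 -0.3748  0.162 ] [ 1.7991e+02 -1.0000e-01 -1.7230e+02]
```

play_rows(plan=[{"dp": [-0.1, 0, 5], "turn": [0, 0, 0]}, {"dp": [-0.1, 0, 10], "turn": [0, 0, 0]}, {"dp": [-0.1, 0, 14], "turn": [0, 0, 0]}, {"dp": [-0.1, 0, 15.4], "turn": [0, 0, 0]}, {"dp": [-0.1, 0, 15.4], "turn": [0, 0, 0]}, {"dp": [-0.1, 0, 15.4], "turn": [0, 0, 0]}])

```text
time_s: 14.3
position: [0.4477, -0.3762, 0.0108]
ee_rot: [-3.141, 0.001, -3.007]
wrist_force: [1.0, -0.6, 0.5]
finger_gap: 0.0854
finger_force: 0.0
```

play_rows(plan=[{"dp": [0, 0, 0], "turn": [0, 0, 0]}, {"dp": [0, 0, 0], "turn": [0, 0, 0]}, {"dp": [0, 0, 0], "turn": [0, 0, 0]}, {"dp": [0, 0, 0], "turn": [0, 0, 0]}, {"dp": [0, 0, 0], "turn": [0, 0, 0]}, {"dp": [0, 0, 0], "turn": [0, 0, 0]}, {"dp": [0, 0, 0], "turn": [0, 0, 0]}, {"dp": [0, 0, 0], "turn": [0, 0, 0]}, {"dp": [0, 0, 0], "turn": [0, 0, 0]}], grip=255)

```text
time_s: 15.2
position: [0.4475, -0.376, 0.0103]
ee_rot: [-3.141, 0.001, -3.008]
wrist_force: [-1.6, 1.7, 12.8]
finger_gap: 0.0339
finger_force: 59.4
```

play_rows(plan=[{"dp": [0, 0, -1], "turn": [0, 0, 0]}, {"dp": [0, 0, -4], "turn": [0, 0, 0]}, {"dp": [0, 0, -9], "turn": [0, 0, 0]}, {"dp": [0, 0, -14], "turn": [0, 0, 0]}, {"dp": [0, 0, -15], "turn": [0, 0, 0]}, {"dp": [0, 0, -15], "turn": [0, 0, 0]}])

```text
time_s: 15.8
position: [0.4479, -0.3763, 0.1617]
ee_rot: [-3.14, 0.003, -3.008]
wrist_force: [-0.2, -0.9, -1.3]
finger_gap: 0.0336
finger_force: 60.4
```

```bash
python3 go.py .582 -.0667 .16 182.4
```

```text
dp cm [-17.43  28.89   0.18] turn [-0.1  0.2  5.3]
15.8 [ 0.4479 -0.3763  0.1617] [-179.89    0.2  -172.32]
```

play_rows(plan=[{"dp": [-17.4, 28.9, 0], "turn": [0, 0, 5.3]}, {"dp": [-17.4, 28.9, 0], "turn": [0, 0, 5.3]}, {"dp": [-17.4, 28.9, 0], "turn": [0, 0, 5.3]}, {"dp": [-17.4, 28.9, 0], "turn": [0, 0, 5.3]}, {"dp": [-17.4, 28.9, 0], "turn": [0, 0, 5.3]}, {"dp": [-17.4, 28.9, 0], "turn": [0, 0, 5.3]}, {"dp": [-17.4, 28.9, 0], "turn": [0, 0, 5.3]}, {"dp": [-17.4, 28.9, 0], "turn": [0, 0, 5.3]}, {"dp": [-17.4, 28.9, 0], "turn": [0, 0, 5.3]}, {"dp": [-17.4, 28.9, 0], "turn": [0, 0, 5.3]}, {"dp": [-17.4, 28.9, 0], "turn": [0, 0, 5.3]}])

```text
time_s: 16.9
position: [0.5802, -0.0676, 0.159]
ee_rot: [-3.141, -0.001, -3.102]
wrist_force: [0.7, -0.1, -1.5]
finger_gap: 0.0333
finger_force: 60.4
```

```bash
python3 go.py .582 -.0667 .0175 182.4
```

```text
dp cm [-0.19  0.09 14.15] turn [-0.  -0.  -0.1]
16.9 [ 0.5802 -0.0676  0.159 ] [-1.7998e+02 -4.0000e-02 -1.7775e+02]
```

play_rows(plan=[{"dp": [-0.1, 0.1, 5], "turn": [0, 0, 0]}, {"dp": [-0.1, 0.1, 10], "turn": [0, 0, 0]}, {"dp": [-0.1, 0.1, 12.8], "turn": [0, 0, 0]}, {"dp": [-0.1, 0.1, 13.8], "turn": [0, 0, 0]}, {"dp": [-0.1, 0.1, 14.2], "turn": [0, 0, 0]}, {"dp": [-0.1, 0.1, 14.2], "turn": [0, 0, 0]}, {"dp": [-0.1, 0.1, 14.2], "turn": [0, 0, 0]}])

```text
time_s: 17.6
position: [0.5828, -0.0654, 0.0189]
ee_rot: [3.142, 0.002, -3.101]
wrist_force: [0.1, -0.1, -1.2]
finger_gap: 0.034
finger_force: 60.4
```

play_rows(plan=[{"dp": [0, 0, 0], "turn": [0, 0, 0]}, {"dp": [0, 0, 0], "turn": [0, 0, 0]}, {"dp": [0, 0, 0], "turn": [0, 0, 0]}, {"dp": [0, 0, 0], "turn": [0, 0, 0]}, {"dp": [0, 0, 0], "turn": [0, 0, 0]}, {"dp": [0, 0, 0], "turn": [0, 0, 0]}, {"dp": [0, 0, -5], "turn": [0, 0, 0]}, {"dp": [0, 0, -10], "turn": [0, 0, 0]}, {"dp": [0, 0, -15], "turn": [0, 0, 0]}, {"dp": [0, 0, -18], "turn": [0, 0, 0]}, {"dp": [0, 0, -18], "turn": [0, 0, 0]}], grip=0)

```text
time_s: 18.7
position: [0.5838, -0.0655, 0.2017]
ee_rot: [3.141, 0.006, -3.1]
wrist_force: [0.4, -0.1, -1.5]
finger_gap: 0.0854
finger_force: 0.0
```

```bash
python3 go.py .438 .1365 .195 166
```

```text
dp cm [13.74 20.78  0.59] turn [ 0.1  0.4 16.4]
18.7 [ 0.5838 -0.0655  0.2017] [ 179.96    0.37 -177.64]
```

play_rows(plan=[{"dp": [13.7, 20.8, 0], "turn": [0, 0, 16.4]}, {"dp": [13.7, 20.8, 0], "turn": [0, 0, 16.4]}, {"dp": [13.7, 20.8, 0], "turn": [0, 0, 16.4]}, {"dp": [13.7, 20.8, 0], "turn": [0, 0, 16.4]}, {"dp": [13.7, 20.8, 0], "turn": [0, 0, 16.4]}, {"dp": [13.7, 20.8, 0], "turn": [0, 0, 16.4]}, {"dp": [13.7, 20.8, 0], "turn": [0, 0, 16.4]}, {"dp": [13.7, 20.8, 0], "turn": [0, 0, 16.4]}, {"dp": [13.7, 20.8, 0], "turn": [0, 0, 16.4]}])

```text
time_s: 19.6
position: [0.4369, 0.1359, 0.1971]
ee_rot: [-3.141, 0.0, 2.895]
wrist_force: [0.3, -0.6, -0.6]
finger_gap: 0.0857
finger_force: 0.0
```

```bash
python3 go.py .438 .1365 .03 166
python3 - <<'E'
from m import *
c=cam("top"); im=c["im"]
for n,uv,z,k in [("wax",(512,329),.014,"yellow"),("block",(406,245),.02,"blue"),("slicker",(438,325),.014,"brown")]:
    try: a,b,t,s=seg(c,uv,z,k,28); print(n,a.round(4),b.round(4),round(t,1),np.round(s,1))
    except Exception as e: print(n,"fail")
cv2.imwrite("pics/g4.png",cv2.resize(im[120:270,155:415],(800,462),interpolation=cv2.INTER_CUBIC))
E
```

```text
dp cm [-0.09  0.09 16.71] turn [-0.   0.  -0.1]
19.6 [0.4369 0.1359 0.1971] [-1.7997e+02  1.0000e-02  1.6587e+02]
wax [ 0.4389 -0.252 ] [ 0.4391 -0.2519] 101.4 [48.  49.4]
block [ 0.583  -0.0654] [ 0.5828 -0.0656] 2.1 [31.6 84. ]
slicker [ 0.4439 -0.1226] [ 0.4429 -0.1225] 165.7 [ 23.1 101.6]
```

View pics/g4.png

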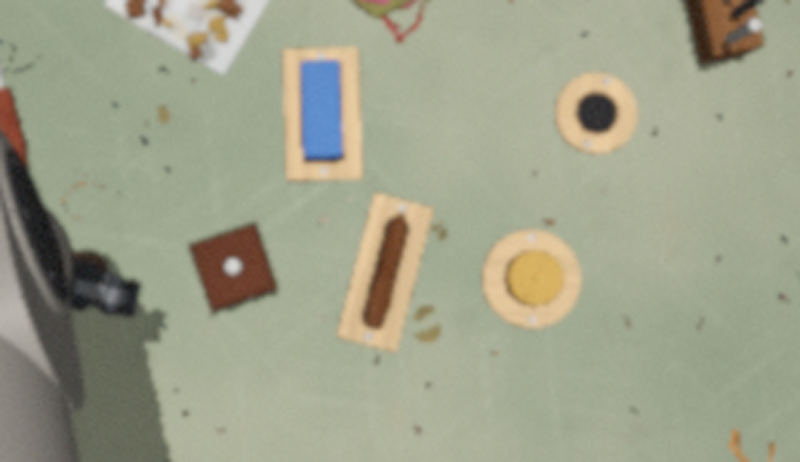

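The three placed parts sit on their outlines within 2 mm: block at (321,110), slicker at (386,270), wax at (535,277). The gripper is above the bottle at (95,275), so I go down on it now.

play_rows(plan=[{"dp": [0, 0.1, 4], "turn": [0, 0, 0]}, {"dp": [0, 0.1, 8], "turn": [0, 0, 0]}, {"dp": [0, 0.1, 11], "turn": [0, 0, 0]}, {"dp": [0, 0.1, 13.5], "turn": [0, 0, 0]}, {"dp": [0, 0.1, 15.3], "turn": [0, 0, 0]}, {"dp": [0, 0.1, 16.3], "turn": [0, 0, 0]}, {"dp": [0, 0.1, 16.8], "turn": [0, 0, 0]}, {"dp": [0, 0.1, 16.8], "turn": [0, 0, 0]}, {"dp": [0, 0.1, 16.8], "turn": [0, 0, 0]}])

```text
time_s: 20.55
position: [0.4371, 0.138, 0.03]
ee_rot: [3.141, 0.001, 2.896]
wrist_force: [-0.5, -0.3, 0.5]
finger_gap: 0.0855
finger_force: 0.0
```

```bash
python3 - <<'E'
from h import *
s=cam("scene"); p=w2p(s,[(.438,.1365,.06)])[0].astype(int);print(p)
cv2.imwrite("pics/g5.png",cv2.resize(s["im"][p[1]-60:p[1]+60,p[0]-80:p[0]+80],(640,480),interpolation=cv2.INTER_CUBIC))
E
```

```text
[188 225]
```

View pics/g5.png

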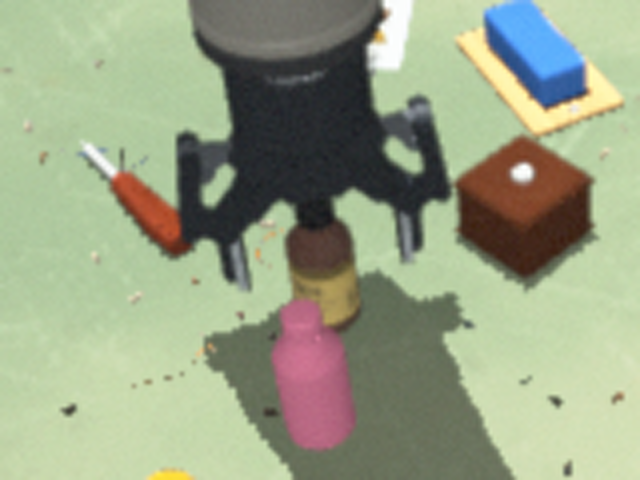

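The bottle at (322,280) stands centred between the open fingers, which are at (237,260) and (408,235). Nothing touches, so I close.

play_rows(plan=[{"dp": [0, 0, 0], "turn": [0, 0, 0]}, {"dp": [0, 0, 0], "turn": [0, 0, 0]}, {"dp": [0, 0, 0], "turn": [0, 0, 0]}, {"dp": [0, 0, 0], "turn": [0, 0, 0]}, {"dp": [0, 0, 0], "turn": [0, 0, 0]}, {"dp": [0, 0, 0], "turn": [0, 0, 0]}, {"dp": [0, 0, 0], "turn": [0, 0, 0]}, {"dp": [0, 0, 0], "turn": [0, 0, 0]}, {"dp": [0, 0, 0], "turn": [0, 0, 0]}], grip=255)

```text
time_s: 21.5
position: [0.4368, 0.1382, 0.0297]
ee_rot: [3.141, 0.0, 2.897]
wrist_force: [-2.7, -0.1, 10.4]
finger_gap: 0.0364
finger_force: 58.7
```

play_rows(plan=[{"dp": [0, 0, -0.5], "turn": [0, 0, 0]}, {"dp": [0, 0, -2], "turn": [0, 0, 0]}, {"dp": [0, 0, -5], "turn": [0, 0, 0]}, {"dp": [0, 0, -9], "turn": [0, 0, 0]}, {"dp": [0, 0, -13], "turn": [0, 0, 0]}, {"dp": [0, 0, -15], "turn": [0, 0, 0]}, {"dp": [0, 0, -15], "turn": [0, 0, 0]}])

```text
time_s: 22.2
position: [0.4378, 0.1386, 0.182]
ee_rot: [3.137, 0.003, 2.897]
wrist_force: [0.5, 0.0, -1.2]
finger_gap: 0.0364
finger_force: 60.0
```

```bash
python3 - <<'E'
from h import *
s=cam("scene"); p=w2p(s,[(.438,.1365,.2)])[0].astype(int);print(p)
cv2.imwrite("pics/g6.png",cv2.resize(s["im"][p[1]-60:p[1]+60,p[0]-80:p[0]+80],(640,480),interpolation=cv2.INTER_CUBIC))
E
python3 go.py .585 -.308 .18 166
```

```text
[181 177]
dp cm [-2.516e+01 -3.974e+01 -3.000e-02] turn [ 0.1  0.1 -0. ]
22.25 [0.437  0.1385 0.1804] [1.7985e+02 7.0000e-02 1.6600e+02]
```

View pics/g6.png

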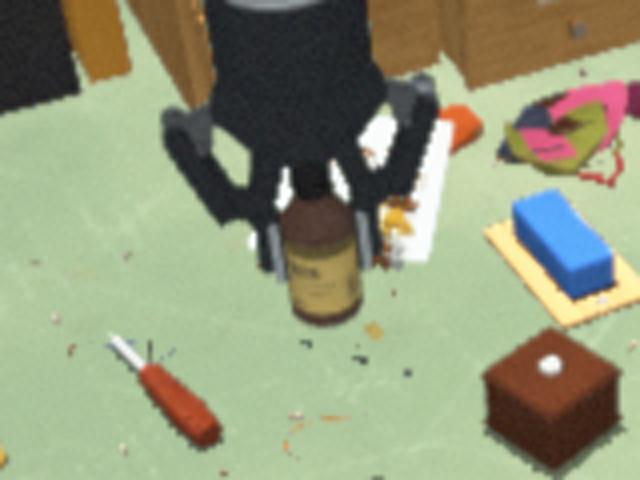

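The bottle hangs upright between the pads at (322,260). I carry it to its pad at a moderate speed.

play_rows(plan=[{"dp": [-1, -1.7, 0], "turn": [0, 0, 0]}, {"dp": [-3, -5, 0], "turn": [0, 0, 0]}, {"dp": [-5.5, -8.7, 0], "turn": [0, 0, 0]}, {"dp": [-8, -12.7, 0], "turn": [0, 0, 0]}, {"dp": [-10.5, -16.6, 0], "turn": [0, 0, 0]}, {"dp": [-13, -20.5, 0], "turn": [0, 0, 0]}, {"dp": [-15.5, -24.5, 0], "turn": [0, 0, 0]}, {"dp": [-18, -28.5, 0], "turn": [0, 0, 0]}, {"dp": [-20.5, -32.4, 0], "turn": [0, 0, 0]}, {"dp": [-22.8, -36, 0], "turn": [0, 0, 0]}, {"dp": [-24.4, -38.5, 0], "turn": [0, 0, 0]}, {"dp": [-25.2, -39.7, 0], "turn": [0, 0, 0]}])

```text
time_s: 23.45
position: [0.584, -0.3114, 0.1776]
ee_rot: [-3.14, -0.002, 2.894]
wrist_force: [0.4, -0.3, -1.4]
finger_gap: 0.0362
finger_force: 60.0
```

play_rows(plan=[{"dp": [0, 0, 0], "turn": [0, 0, 0]}, {"dp": [0, 0, 0], "turn": [0, 0, 0]}, {"dp": [0, 0, 0], "turn": [0, 0, 0]}, {"dp": [0, 0, 0], "turn": [0, 0, 0]}])

```text
time_s: 23.85
position: [0.585, -0.3068, 0.1793]
ee_rot: [3.141, -0.0, 2.898]
wrist_force: [0.3, -0.1, -1.5]
finger_gap: 0.0361
finger_force: 60.0
```

```bash
python3 go.py .585 -.308 .0365 166
```

```text
dp cm [-0.03 -0.12 14.28] turn [ 0.  -0.   0.1]
23.85 [ 0.585  -0.3068  0.1793] [ 1.7996e+02 -1.0000e-02  1.6606e+02]
```

play_rows(plan=[{"dp": [0, -0.1, 3], "turn": [0, 0, 0]}, {"dp": [0, -0.1, 6.5], "turn": [0, 0, 0]}, {"dp": [0, -0.1, 9.5], "turn": [0, 0, 0]}, {"dp": [0, -0.1, 12], "turn": [0, 0, 0]}, {"dp": [0, -0.1, 13.3], "turn": [0, 0, 0]}, {"dp": [0, -0.1, 13.9], "turn": [0, 0, 0]}, {"dp": [0, -0.1, 14.1], "turn": [0, 0, 0]}, {"dp": [0, -0.1, 14.3], "turn": [0, 0, 0]}, {"dp": [0, -0.1, 14.3], "turn": [0, 0, 0]}, {"dp": [0, -0.1, 14.3], "turn": [0, 0, 0]}])

```text
time_s: 24.85
position: [0.5849, -0.3094, 0.0371]
ee_rot: [-3.142, 0.001, 2.897]
wrist_force: [-0.1, 0.5, -0.7]
finger_gap: 0.0366
finger_force: 60.1
```

play_rows(plan=[{"dp": [0, 0, 0.05], "turn": [0, 0, 0]}, {"dp": [0, 0, 0.1], "turn": [0, 0, 0]}, {"dp": [0, 0, 0.1], "turn": [0, 0, 0]}, {"dp": [0, 0, 0.1], "turn": [0, 0, 0]}])

```text
time_s: 25.25
position: [0.5849, -0.3093, 0.0358]
ee_rot: [3.141, 0.001, 2.897]
wrist_force: [-0.2, 0.9, 4.3]
finger_gap: 0.036
finger_force: 60.7
```

play_rows(plan=[{"dp": [0, 0, 0], "turn": [0, 0, 0]}, {"dp": [0, 0, 0], "turn": [0, 0, 0]}, {"dp": [0, 0, 0], "turn": [0, 0, 0]}, {"dp": [0, 0, 0], "turn": [0, 0, 0]}, {"dp": [0, 0, 0], "turn": [0, 0, 0]}, {"dp": [0, 0, 0], "turn": [0, 0, 0]}, {"dp": [0, 0, -2], "turn": [0, 0, 0]}, {"dp": [0, 0, -6], "turn": [0, 0, 0]}, {"dp": [0, 0, -11], "turn": [0, 0, 0]}, {"dp": [0, 0, -16], "turn": [0, 0, 0]}, {"dp": [0, 0, -18], "turn": [0, 0, 0]}, {"dp": [0, 0, -18], "turn": [0, 0, 0]}], grip=0)

```text
time_s: 26.45
position: [0.5858, -0.3102, 0.2189]
ee_rot: [-3.141, 0.005, 2.897]
wrist_force: [-0.4, 0.2, -0.2]
finger_gap: 0.0852
finger_force: 0.0
```

```bash
python3 go.py .438 .1365 .22 166
```

```text
dp cm [25.17 39.75 -0.25] turn [-0.   0.3 -0. ]
26.45 [ 0.5858 -0.3102  0.2189] [-179.99    0.3   165.96]
```

Now I move the arm aside to check.

play_rows(plan=[{"dp": [25, 40, 0], "turn": [0, 0, 0]}, {"dp": [25, 40, 0], "turn": [0, 0, 0]}, {"dp": [25, 40, 0], "turn": [0, 0, 0]}, {"dp": [25, 40, 0], "turn": [0, 0, 0]}, {"dp": [25, 40, 0], "turn": [0, 0, 0]}, {"dp": [25, 40, 0], "turn": [0, 0, 0]}, {"dp": [25, 40, 0], "turn": [0, 0, 0]}, {"dp": [25, 40, 0], "turn": [0, 0, 0]}, {"dp": [25, 40, 0], "turn": [0, 0, 0]}, {"dp": [25, 40, 0], "turn": [0, 0, 0]}, {"dp": [25, 40, 0], "turn": [0, 0, 0]}, {"dp": [25, 40, 0], "turn": [0, 0, 0]}])

```text
time_s: 27.65
position: [0.4387, 0.1394, 0.2149]
ee_rot: [-3.141, -0.0, 2.898]
wrist_force: [0.0, -1.0, 0.2]
finger_gap: 0.0855
finger_force: 0.0
```

```bash
python3 - <<'E'
from m import *
c=cam("top"); im=c["im"]
for n,uv,z,k in [("wax",(512,329),.014,"yellow"),("block",(406,245),.02,"blue"),("slicker",(438,325),.014,"brown")]:
    a,b,t,s=seg(c,uv,z,k,28); print(n,a.round(4),b.round(4),round(t,1),np.round(s,1))
I=cv2.resize(im[120:240,230:390],(800,600),interpolation=cv2.INTER_CUBIC)
P=(.585,-.308)
for z,r in((.006,.019),(.061,.019),(.101,.011)):
    a=np.linspace(0,6.283,60); p=w2p(c,[[P[0]+r*np.cos(k),P[1]+r*np.sin(k),z] for k in a]); cv2.polylines(I,[((p-[230,120]+.5)*5).astype(np.int32)],True,(0,255,0),1)
cv2.imwrite("pics/g7.png",I)
E
```

```text
wax [ 0.4389 -0.252 ] [ 0.4391 -0.2518] 102.8 [48.  49.4]
block [ 0.5829 -0.0654] [ 0.5828 -0.0657] 2.1 [31.6 84. ]
slicker [ 0.4439 -0.1224] [ 0.4428 -0.1224] 165.6 [ 23.4 101.4]
```

View pics/g7.png

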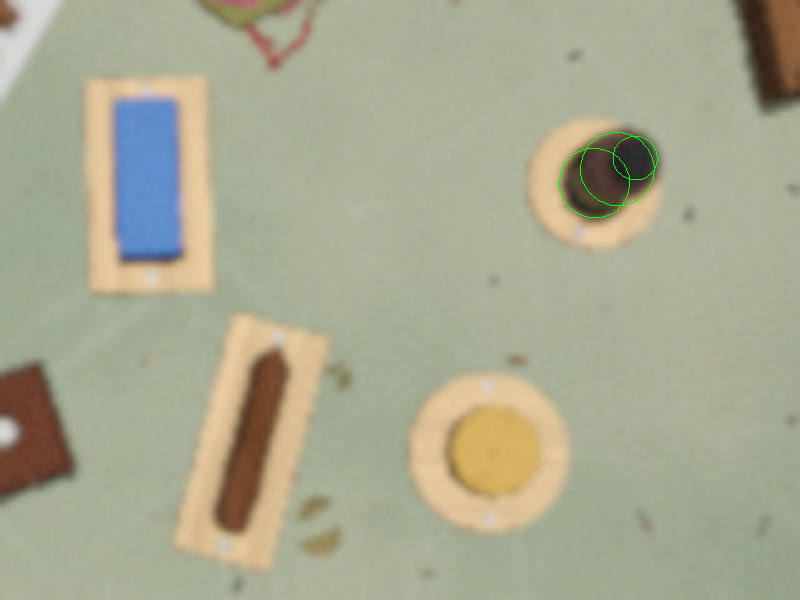

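The bottle at (610,175) matches its projected upright model within about 2 mm, and the other three cover their outlines. I hand in.

```bash
python3 -c "
from plant import arm
print(arm.close_job())"
```

```text
the job is handed in; nothing more can be done
None
```

The dye bottle (upright), beeswax, sanding block and edge slicker are each released on their own pads, measured within about 2 mm of their outlines, and the job was handed in at about 28 s; no verdict was returned.

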